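# Open the battery compartment of a timing tester

## Task

The watch-timing tester lies face down on its soft pad and needs new batteries. Press its flush slide catch down with a measured, moderate push (too light and it stays locked, too hard and it binds), nudge it by its small ridge all the way to its other notch so that it clicks and stands flush again, then swing the sprung battery lid right over until it lies back open by itself. Do not lean hard on the tester and leave the things around it where they are.

Things in the scene. Friction and masses are not known exactly. Their poses are not given: they have to be found in the camera images.
- pad: Black soft foam pad, 190 x 170 x 24 mm, fixed to the bench. Origin: centre of its underside; x as the tester's. The tester cannot shift or turn on it but yields straight down when pressed and comes back: nothing up to a first force of 0.5 to 12 N (it depends on the tester's unknown weight), then 2 mm per newton, 16 mm at most.
- tester: Grey plastic tester, 160 (x) x 100 (y) x 44 (z) mm, back up, on the pad. Origin: centre of its underside, 24 mm above the bench; x points from the catch end (robot's side) to the lid's hinge, z up. Top faces 44 mm above the origin. A recess at x -67 to -17, y +-23 mm holds the catch; the lid covers x -15 to +66, y +-34 mm, with an open holder for cells below.
- ridge (a point): Middle of the ridge's top on the catch. The catch is a flat grey plate in a dark recess, 38 (x) x 45 (y) mm, flush with the tester's top, with one ridge across it, 5 mm thick (x), 36 mm long (y), 3 mm high, 1 mm from the plate's front (-x) end. Behind the ridge lie 32 mm of flat plate, where closed gripper tips fit; the plate ends 3 mm before the lid.
- catch (a joint): Travel of the catch in m towards the tester's front (-x; push the ridge's rear face): 0 locked (to 0.001 slack), 0.010 end. To leave its notch the plate must be 1.8 to 3.8 mm down: less and it is locked, more and it binds on a rib (let it up and press less). It slides lightly; let go at the end, it rises into the second notch (0.009 to 0.010). The lid is freed from 0.005 on.
- thumb (a joint): How far the catch's plate is pressed into the tester, in m, against its own spring: 0 flush (3 N to start), 0.0018 just unlocked (5.7 N), 0.0038 binding begins (8.7 N), 0.0058 fully down (11.7 N). About 7 N is right. The pad yields besides, by an unknown amount.
- lid (a joint): Angle of the lid in rad: 0 shut, 2.2 lying back open (its stop). Freed by the catch it is sprung up to about 0.85 and stays there; pushed beyond upright (1.57) it falls to its stop, short of that it falls back to 0.85.
- lid_edge (a point): Middle of the free front edge of the lid, on its outer face. The lid is a plate 81 (x) x 68 (y) x 4 mm; this edge is 77 mm from the hinge axis.
- lid_hinge (a point): Middle of the hinge axis of the lid, 62 mm behind and 42 mm above the tester's origin; the axis runs along the tester's y.
- tweezers: Loose steel tweezers, 126 mm long, lying lengthwise on the pad beside the tester (+y); to be left alone. Origin in the middle underneath.
- putty: Loose green stick of cleaning putty, 50 x 18 x 10 mm, on the pad beside the tester (-y); to be left alone. Origin in the middle underneath.
- loupe: Loose black eye loupe, 37 mm wide, 28 mm high, on the bench beyond the tester; to be left alone.
- tin: Loose grey round tin with a black lid, 34 mm wide, 30 mm high, on the bench beyond the tester; to be left alone.

How it is judged:
By the outcome, as a careful person would: the job done as asked, in the order asked, and still so for the second after the job is handed in, with the robot touching nothing.
It also fails if it takes over 48 s, if anything falls off the work surface, if the arm or the gripper's body presses on something with over 40 N, if the wrist force passes 120 N, or if a joint passes its speed limit or range.

## Robot

A 7-joint arm with a two-finger parallel gripper is mounted at the origin on a cart in front of the work surface, level with it; the furniture and walls round the work are solid. World frame = base frame: x ahead of the robot, y to its left, z up, the work surface at z = 0. Lengths are in m, angles in rad, forces in N, time in s.
With the tool pointing down it reaches from about 0.4 to 0.85 m from the base axis. Payload 4.5 kg.
Tool frame: the origin (TCP) lies midway between the tips of the shut fingers; the grasp point (between the pads) lies 19 mm behind it; z points along the fingers, y is the line along which they close (so a half turn about z gives the same grasp; the last joint's range is limited). The gripper opens to 88 mm and grips with 3 to 60 N. Pads are 18 mm wide; open, the fingers measure 123 mm over their backs; the gripper's body (75 mm by 187 mm) begins 45 mm behind the grasp point.
Start: joints at [-1.265, 0.689, -0.195, 1.565, 0.157, 0.902, -0.215], TCP at [0.168, 0.602, 0.239] pointing down, gripper open.
Joint ranges: [-3.01, 3.01], [-0.46, 2.08], [-1.47, 1.51], [0.13, 2.56], [-1, 4.14], [0.04, 2.09], [-2.66, 2.66]. Speed limits (rad/s): [2.57, 2.57, 3.14, 3.14, 3.14, 3.14, 3.14].

## Interface

Orientations are given as a unit quaternion [x, y, z, w].
In Python, from plant import r, eyes, finish_job gives the robot as it stands. The module is installed in compiled form; this text tells all that it offers.
- The arm moves only by the tool move_arm, never from a script. Its argument "motion" is a list of rows, each a list of 7 numbers: the shift along the tool's x, y, z in mm, then the turn, a rotation vector about the tool's x, y, z in degrees, then the closure, from 0 (fully open) to 1 (shut). A call has 1 to 5 rows; each row is the pose to reach, as a shift and turn from the pose commanded when the call began, along the tool's axes at that moment; what a row does not reach only later rows make up. A row lasts 1/8 s, in which the tool goes at most 62.5 mm and 10.7 degrees, less where a joint would pass 70% of its speed; a pose out of reach is approached as far as the arm can. A call with a gripper value outside its range is refused whole. The fingers move at their own pace and stop on an object; "newtons" is the grip in N (left out, the last holds). Time passes only in rows, so rows that repeat a pose let the fingers close. It gives the time, the measured TCP pose, the force, the opening and the grip force at its end, in the units of the state.
- r.get_state(): the state, without advancing time (a new reading comes with each control period).
- eyes.snapshot(name): name is "scene" or "top" or "wrist"; returns a dict with "frame" (480x640x3 uint8, red, green, blue), "z_map" (480x640 float32, m along the optical axis (not along the pixel's ray), 0 where there is no reading), "intrinsics" (3x3 intrinsics, pixels), "world_to_cam" (4x4, takes a point from world to camera coordinates). Camera axes: x right, y down, z forward; pixel columns grow to the right and rows downward; lengths in m; the calibration is good to about 2 mm. A picture is of the moment at which its call begins.
- finish_job(): hands the job in; it is judged then, once.
The state is a dict: "clock": time; "q": joint angles; "qd": joint speeds; "joint_torque": joint torques, N m; "tool_pos": TCP position; "eef_rot": TCP orientation; "contact_force": force on the tool from outside, world axes, zero at the start; "moment": the same for the moment, N m; "opening": opening from 0.0 (shut) to 1.0 (fully open); "finger_force": force on a finger pad.
Only numpy, scipy, OpenCV 4.12 (cv2) and the standard library are available. Lean on these libraries where they do the work, as an engineer would, in place of code of your own. Each camera call takes 0.05 s, during which the arm holds its last target. There are 200 camera calls.

## Working session

There is one attempt and no reset: what is moved stays moved. The work goes in short steps, Python scripts to look and compute and a tool call to move; the robot and the scene stay as the last step left them, time stands still between calls to the robot, and variables do not carry over. Pictures are saved under pics/ and viewed, at most 10 in all, crops included, and the job is handed in when it is done.

Besides the shell and the picture viewer there is one more tool, called after ">>>" by a JSON object that holds its "fn" and its "kwargs", one argument or row to a line. move_arm: Moves the arm, as the interface text tells. Its arguments: {"type":"object","properties":{"motion":{"type":"array","items":{"type":"array","items":{"type":"number"}}},"newtons":{"type":"number"}},"required":["motion"]}

```bash
mkdir -p pics
cat > h.py <<'E'
import numpy as np,cv2
from plant import r,eyes,finish_job
def snap(n,f=None):
    s=eyes.snapshot(n)
    if f: cv2.imwrite('pics/'+f,s['frame'][:,:,::-1])
    return s
def pts(s):
    z=s['z_map'];K=s['intrinsics'];v,u=np.indices(z.shape)
    c=np.stack([(u-K[0,2])/K[0,0]*z,(v-K[1,2])/K[1,1]*z,z],-1)
    T=np.linalg.inv(s['world_to_cam'])
    return c@T[:3,:3].T+T[:3,3]
def ray(s,u,v,h):
    K=s['intrinsics'];T=np.linalg.inv(s['world_to_cam'])
    d=T[:3,:3]@np.array([(u-K[0,2])/K[0,0],(v-K[1,2])/K[1,1],1]);o=T[:3,3]
    return o+d*(h-o[2])/d[2]
E
python3 - <<'E'
from h import *
s=snap('top','top.png');P=pts(s);z=P[...,2]
m=((z>.060)&(z<.076)&(s['z_map']>0)).astype(np.uint8)
cs,_=cv2.findContours(m,0,2)
for c in cs:
    if cv2.contourArea(c)>300: 
        q=P[m>0]; print(cv2.contourArea(c),cv2.boundingRect(c), cv2.minAreaRect((np.array([ray(s,*p[0],.068)[:2] for p in c])*1000).astype(np.float32)))
print({k:np.round(v,3) for k,v in r.get_state().items()})
snap('scene','scene.png')
E
```

```text
7419.0 (303, 220, 72, 112) ((574.1859741210938, 158.6701202392578), (100.01789855957031, 159.8909149169922), 88.44734191894531)
{'clock': np.float64(0.05), 'q': array([-1.265,  0.69 , -0.195,  1.566,  0.157,  0.903, -0.215]), 'qd': array([-0.001, -0.002, -0.001, -0.002, -0.001,  0.001, -0.001]), 'joint_torque': array([-4.0000e-03, -5.2901e+01, -1.2730e+00, -1.5403e+01, -5.3000e-02,
        2.0000e-03,  0.0000e+00]), 'tool_pos': array([0.168, 0.601, 0.238]), 'eef_rot': array([ 0.135,  0.991, -0.001, -0.   ]), 'contact_force': array([0.018, 0.245, 0.623]), 'moment': array([-0.032, -0.043,  0.025]), 'finger_force': np.float64(0.0), 'opening': np.float64(1.001)}
```

View pics/top.png

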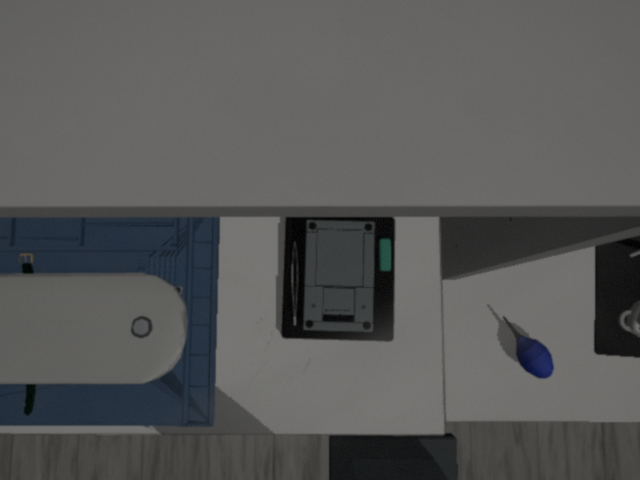

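View scene.

The top view shows the tester at cols 303–375, rows 220–331, with the catch at about (339,303) and its dark gap at the robot side. The tweezers are on the left and the putty on the right. A shelf edge runs along row 212.

View pics/scene.png

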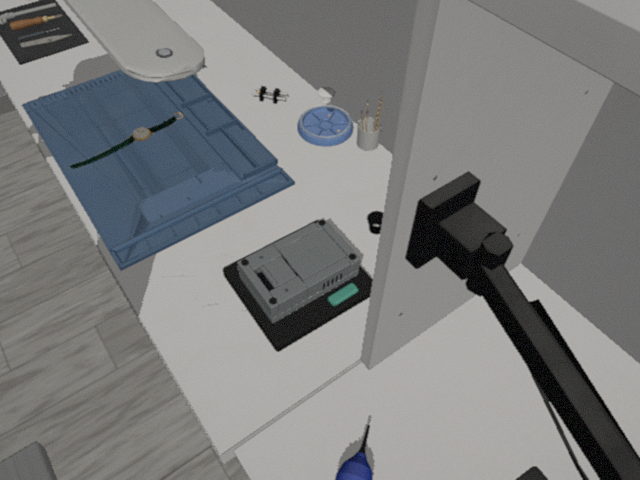

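Run:
```python
from h import *
s=snap('top');P=pts(s)
for v in (100,180,205,211,214,216,218): print(v,np.round(P[v,340],3))
for v in range(218,340,4): print(v,np.round(P[v,339]*1000,0),s['frame'][v,339])
```

```text
100 [0.623 0.164 0.661]
180 [0.585 0.164 0.66 ]
205 [0.573 0.164 0.66 ]
211 [0.573 0.164 0.648]
214 [0.572 0.164 0.64 ]
216 [0.572 0.164 0.633]
218 [0.664 0.156 0.024]
218 [664. 158.  23.] [4 2 5]
222 [651. 158.  71.] [59 62 61]
226 [646. 158.  68.] [59 63 63]
230 [640. 158.  69.] [50 53 53]
234 [634. 158.  68.] [58 60 62]
238 [628. 158.  69.] [59 62 63]
242 [622. 158.  69.] [58 62 62]
246 [616. 158.  69.] [59 62 63]
250 [610. 158.  68.] [62 64 64]
254 [604. 158.  69.] [61 64 65]
258 [598. 158.  71.] [60 62 64]
262 [593. 159.  70.] [59 63 62]
266 [587. 159.  69.] [60 63 63]
270 [581. 159.  70.] [63 66 65]
274 [576. 158.  65.] [62 65 65]
278 [570. 159.  69.] [64 65 66]
282 [564. 159.  66.] [59 63 63]
286 [558. 158.  56.] [42 43 43]
290 [552. 159.  71.] [59 62 63]
294 [546. 159.  69.] [60 65 62]
298 [541. 159.  70.] [61 63 63]
302 [535. 159.  69.] [59 62 61]
306 [529. 159.  70.] [62 65 65]
310 [524. 159.  71.] [47 50 50]
314 [518. 159.  69.] [38 41 41]
318 [512. 159.  57.] [16 15 15]
322 [507. 159.  68.] [44 47 49]
326 [501. 159.  69.] [62 66 66]
330 [495. 159.  70.] [54 57 56]
334 [488. 158.  25.] [21 24 22]
338 [482. 158.  23.] [31 30 31]
```

The scene view shows the tester at about (300,265). The putty is on the wall side at (343,294), the shelf and wall are right of it, and a lamp head at (140,40) is on the left. I'll check the lamp's extents before crossing.

Run:
```python
from h import *
s=snap('top');P=pts(s)
a=P[270:390,0:190].reshape(-1,3);a=a[a[:,2]>.12]
print('lamp',a.min(0),a.max(0))
a=P[225:280,436:445];print(np.round(a[::18,:,1:],3).tolist())
from scipy.spatial.transform import Rotation as R
st=r.get_state();Rm=R.from_quat(st['eef_rot'])
print(Rm.inv().apply(np.array([.536,.160,.150])-st['tool_pos'])*1000)
c,sn=np.cos(np.radians(-1.55)),np.sin(np.radians(-1.55))
T=np.array([[-c,sn,0],[-sn,-c*-1,0],[0,0,-1]]).astype(float)
T=np.column_stack([[-c,-sn,0],[-sn,c,0],[0,0,-1]])
print(np.linalg.det(T),np.degrees((Rm.inv()*R.from_matrix(T)).as_rotvec()))
```

```text
lamp [0.45415004 0.16776696 0.324694  ] [0.56165021 0.50408265 0.92885002]
[[[0.005, 0.002], [0.003, 0.001], [0.001, 0.002], [-0.0, -0.0], [-0.001, 0.004], [-0.002, 0.01], [-0.002, 0.018], [-0.002, 0.026], [-0.002, 0.035]], [[0.006, 0.006], [0.004, 0.003], [0.002, -0.0], [0.001, 0.001], [-0.001, 0.0], [-0.001, 0.008], [-0.001, 0.018], [-0.001, 0.025], [-0.002, 0.031]], [[0.006, -0.0], [0.004, 0.001], [0.003, 0.003], [0.001, 0.001], [-0.001, -0.001], [-0.001, 0.003], [-0.001, 0.015], [-0.002, 0.019], [-0.001, 0.029]], [[0.006, 0.001], [0.005, 0.001], [0.003, 0.0], [0.002, -0.0], [-0.0, -0.003], [-0.001, 0.001], [-0.002, 0.008], [-0.003, 0.01], [-0.004, 0.01]]]
[-473.31885314 -326.51088517   88.62441665]
1.0 [-6.64077038e-02 -3.51169895e-03 -1.40203022e+01]
```

Run:
```python
from h import *
s=snap('top');P=pts(s)
for u in (5,60,120,170,183): print(u,np.round(P[[285,330,370],u],2).tolist())
```

```text
5 [[0.55, 0.49, 0.34], [0.51, 0.49, 0.34], [0.47, 0.48, 0.35]]
60 [[0.55, 0.44, 0.34], [0.51, 0.43, 0.34], [0.47, 0.43, 0.35]]
120 [[0.55, 0.38, 0.34], [0.51, 0.38, 0.34], [0.47, 0.37, 0.35]]
170 [[0.55, 0.33, 0.33], [0.51, 0.33, 0.34], [0.47, 0.33, 0.34]]
183 [[0.56, 0.4, 0.01], [0.51, 0.31, 0.34], [0.43, 0.39, 0.01]]
```

>>> {"fn": "move_arm", "kwargs": {
  "motion": [
    [-30, -33, 0, 0, 0, -2.8, 1],
    [-60, -67, 0, 0, 0, -5.6, 1],
    [-91, -100, 0, 0, 0, -8.4, 1],
    [-122, -134, 0, 0, 0, -11.2, 1],
    [-152, -167, 0, 0, 0, -14, 1]
  ],
  "newtons": 20
}}

```text
clock: 0.88
tool_pos: [0.2701, 0.399, 0.2388]
eef_rot: [0.013, 1.0, 0.0, 0.0]
contact_force: [0.3, -0.0, -0.4]
opening: 0.459
finger_force: 0.0
```

>>> {"fn": "move_arm", "kwargs": {
  "motion": [
    [-32, -59, 0, 0, 0, 0, 1],
    [-64, -118, 0, 0, 0, 0, 1],
    [-95, -177, 0, 0, 0, 0, 1],
    [-125, -206, 0, 0, 0, 0, 1],
    [-156, -235, 0, 0, 0, 0, 1]
  ]
}}

```text
clock: 1.5
tool_pos: [0.42, 0.1588, 0.2389]
eef_rot: [0.015, 1.0, -0.0, 0.0]
contact_force: [0.3, 0.8, -0.4]
opening: 0.005
finger_force: 0.0
```

Run:
```python
from h import *
st=r.get_state();print(st['tool_pos'],st['eef_rot'],st['contact_force'],st['opening'])
snap('wrist','w1.png')
```

```text
[0.41996009 0.15883376 0.2388521 ] [ 1.48086636e-02  9.99890309e-01 -2.25950136e-04  1.50553254e-04] [ 0.28602651  0.80146114 -0.44255356] 0.00508910644998222
```

View pics/w1.png

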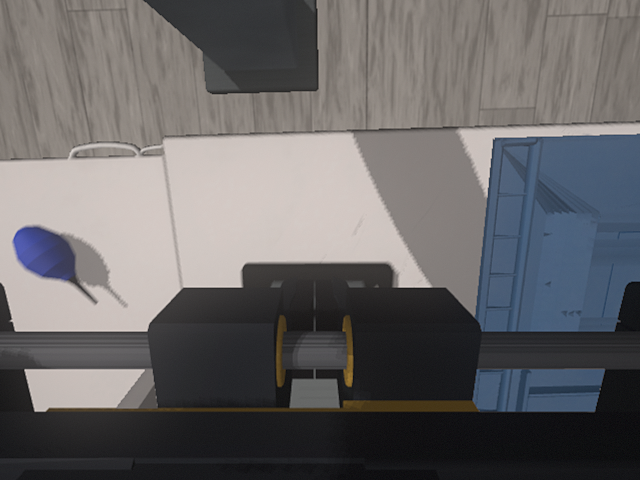

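The wrist view, looking back towards the robot, shows the closed finger tips at about (315,350). The pad's front edge is at row 265, straight ahead of the tips. Next I move over the plate.

>>> {"fn": "move_arm", "kwargs": {
  "motion": [
    [-40, 2, 30, 0, 0, 0, 1],
    [-80, 3, 70, 0, 0, 0, 1],
    [-116, 4, 110, 0, 0, 0, 1],
    [-116, 4, 150, 0, 0, 0, 1],
    [-116, 4, 157, 0, 0, 0, 1]
  ]
}}

```text
clock: 2.17
tool_pos: [0.5332, 0.1615, 0.0794]
eef_rot: [0.014, 1.0, -0.001, -0.002]
contact_force: [-0.9, 0.5, -0.1]
opening: 0.007
finger_force: 0.0
```

Run:
```python
from h import *
st=r.get_state();print(st['tool_pos'],st['eef_rot'],st['contact_force'],st['opening'])
s=snap('scene');f=s['frame'][200:360,200:400];cv2.imwrite('pics/s2.png',cv2.resize(f[:,:,::-1],None,fx=3.5,fy=3.5,interpolation=2))
f=snap('wrist','w2.png')
```

```text
[0.53315175 0.16154853 0.07938997] [ 1.36064499e-02  9.99904099e-01 -9.68782245e-04 -2.39129587e-03] [-0.94663939  0.46661098 -0.11931421] 0.007441775615388383
```

View pics/w2.png

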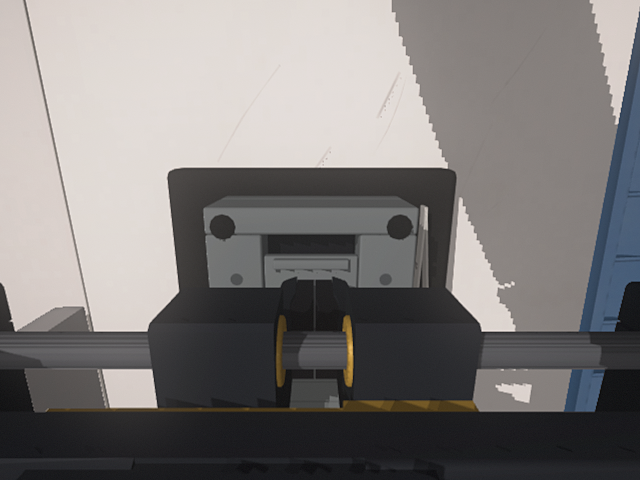

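View pics/s2.png

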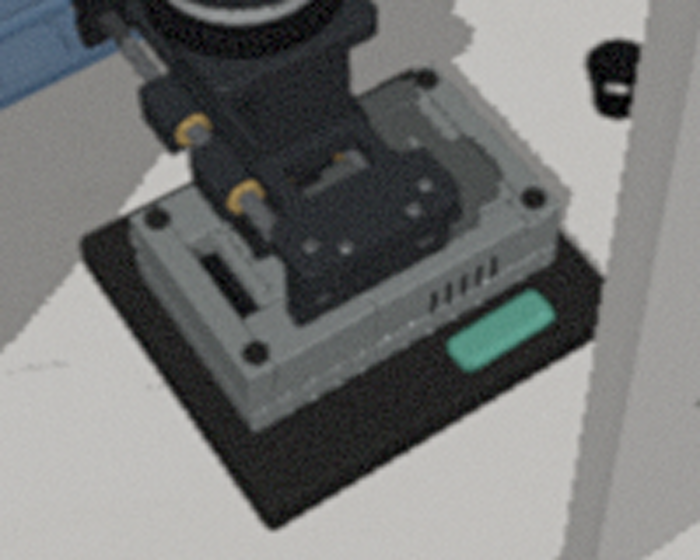

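The wrist view shows the ridge at rows 257–270, cols 265–357, centred ahead of the tips at (315,290). The tips are over the flat plate, and the scene crop agrees. Now I press down slowly.

>>> {"fn": "move_arm", "kwargs": {
  "motion": [
    [0, 0, 0, 0, 0, 0, 1],
    [0, -1, 3, 0, 0, 0, 1],
    [0, -1, 6, 0, 0, 0, 1],
    [0, -1, 8, 0, 0, 0, 1],
    [0, -1, 8, 0, 0, 0, 1]
  ]
}}

```text
clock: 2.9
tool_pos: [0.5348, 0.161, 0.0736]
eef_rot: [0.014, 1.0, -0.0, -0.0]
contact_force: [-0.4, 0.2, 0.2]
opening: 0.006
finger_force: 0.0
```

>>> {"fn": "move_arm", "kwargs": {
  "motion": [
    [0, 0, 1.5, 0, 0, 0, 1],
    [0, 0, 3, 0, 0, 0, 1],
    [0, 0, 4, 0, 0, 0, 1],
    [0, 0, 5, 0, 0, 0, 1],
    [0, 0, 5, 0, 0, 0, 1]
  ]
}}

```text
clock: 3.52
tool_pos: [0.5349, 0.161, 0.0686]
eef_rot: [0.014, 1.0, 0.0, -0.0]
contact_force: [-0.1, 0.7, 0.6]
opening: 0.004
finger_force: 0.0
```

>>> {"fn": "move_arm", "kwargs": {
  "motion": [
    [0, 0, 0.5, 0, 0, 0, 1],
    [0, 0, 1, 0, 0, 0, 1],
    [0, 0, 1.5, 0, 0, 0, 1],
    [0, 0, 2, 0, 0, 0, 1],
    [0, 0, 2, 0, 0, 0, 1]
  ]
}}

```text
clock: 4.15
tool_pos: [0.5351, 0.1611, 0.0669]
eef_rot: [0.014, 1.0, 0.0, 0.0]
contact_force: [-1.1, 0.2, 4.6]
opening: 0.007
finger_force: 2.5
```

>>> {"fn": "move_arm", "kwargs": {
  "motion": [
    [0, 0, 0.5, 0, 0, 0, 1],
    [0, 0, 1, 0, 0, 0, 1],
    [0, 0, 1.5, 0, 0, 0, 1],
    [0, 0, 1.5, 0, 0, 0, 1],
    [0, 0, 1.5, 0, 0, 0, 1]
  ]
}}

```text
clock: 4.78
tool_pos: [0.5354, 0.1611, 0.0656]
eef_rot: [0.014, 1.0, 0.0, 0.001]
contact_force: [-0.1, -1.1, 7.3]
opening: 0.006
finger_force: 3.4
```

>>> {"fn": "move_arm", "kwargs": {
  "motion": [
    [0, 0, 0, 0, 0, 0, 1],
    [1, 0, 0, 0, 0, 0, 1],
    [2, 0, 0, 0, 0, 0, 1],
    [3, 0, 0, 0, 0, 0, 1],
    [3, 0, 0, 0, 0, 0, 1]
  ]
}}

```text
clock: 5.4
tool_pos: [0.5331, 0.1612, 0.0658]
eef_rot: [0.014, 1.0, 0.0, 0.001]
contact_force: [1.1, -0.5, 6.1]
opening: 0.004
finger_force: 3.2
```

>>> {"fn": "move_arm", "kwargs": {
  "motion": [
    [1, 0, 0.4, 0, 0, 0, 1],
    [2, 0, 0.4, 0, 0, 0, 1],
    [3, 0, 0.4, 0, 0, 0, 1],
    [4, 0, 0.4, 0, 0, 0, 1],
    [4, 0, 0.4, 0, 0, 0, 1]
  ]
}}

```text
clock: 6.02
tool_pos: [0.5289, 0.1613, 0.0654]
eef_rot: [0.014, 1.0, 0.0, 0.001]
contact_force: [-0.4, -0.6, 7.4]
opening: 0.005
finger_force: 3.5
```

>>> {"fn": "move_arm", "kwargs": {
  "motion": [
    [1, 0, 0, 0, 0, 0, 1],
    [2, 0, 0, 0, 0, 0, 1],
    [3, 0, 0, 0, 0, 0, 1],
    [4, 0, 0, 0, 0, 0, 1],
    [4, 0, 0, 0, 0, 0, 1]
  ]
}}

```text
clock: 6.65
tool_pos: [0.5253, 0.1614, 0.0654]
eef_rot: [0.014, 1.0, 0.0, 0.001]
contact_force: [0.7, 0.0, 6.9]
opening: 0.003
finger_force: 3.4
```

>>> {"fn": "move_arm", "kwargs": {
  "motion": [
    [1, 0, 0, 0, 0, 0, 1],
    [2, 0, 0, 0, 0, 0, 1],
    [2, 0, 0, 0, 0, 0, 1]
  ]
}}

```text
clock: 7.02
tool_pos: [0.5251, 0.1615, 0.0657]
eef_rot: [0.014, 1.0, 0.001, 0.003]
contact_force: [2.7, -1.1, 5.7]
opening: 0.004
finger_force: 3.1
```

>>> {"fn": "move_arm", "kwargs": {
  "motion": [
    [1, 0, 0, 0, 0, 0, 1],
    [1, 0, 0, 0, 0, 0, 1]
  ]
}}

```text
clock: 7.28
tool_pos: [0.5246, 0.1616, 0.0658]
eef_rot: [0.014, 1.0, 0.001, 0.003]
contact_force: [4.5, -1.9, 5.5]
opening: 0.004
finger_force: 3.0
```

Run:
```python
from h import *
s=snap('scene');f=s['frame'][180:340,200:400];g=snap('wrist')['frame'][150:310,150:350]
cv2.imwrite('pics/s3.png',cv2.resize(np.hstack([f,g])[:,:,::-1],None,fx=2,fy=2,interpolation=2))
```

```text
(no output)
```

View pics/s3.png

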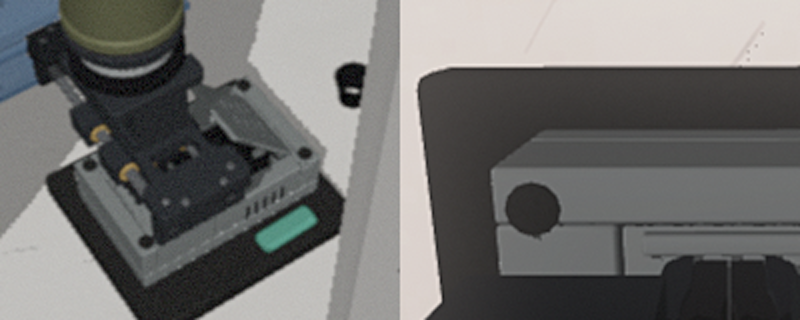

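The left crop shows the lid sprung up at about (245,115). The right crop shows the ridge up against the recess's front edge, so the catch is at its end. Lifting straight up.

>>> {"fn": "move_arm", "kwargs": {
  "motion": [
    [0, 0, -1, 0, 0, 0, 1],
    [0, 0, -3, 0, 0, 0, 1],
    [0, 0, -8, 0, 0, 0, 1],
    [0, 0, -25, 0, 0, 0, 1],
    [0, 0, -42, 0, 0, 0, 1]
  ]
}}

```text
clock: 8.0
tool_pos: [0.5195, 0.1614, 0.1074]
eef_rot: [0.013, 1.0, -0.0, -0.001]
contact_force: [0.2, -0.6, -0.1]
opening: 0.003
finger_force: 0.0
```

Run:
```python
from h import *
print(r.get_state()['contact_force'],r.get_state()['tool_pos'])
g=snap('wrist','w4.png')
s=snap('scene');f=s['frame'][180:340,200:400]
cv2.imwrite('pics/w4.png',np.hstack([cv2.resize(f,(400,320)),g['frame'][120:440,120:520]])[:,:,::-1])
```

```text
[ 0.2430267  -0.64383796 -0.12148935] [0.51949791 0.16138784 0.10743525]
```

View pics/w4.png

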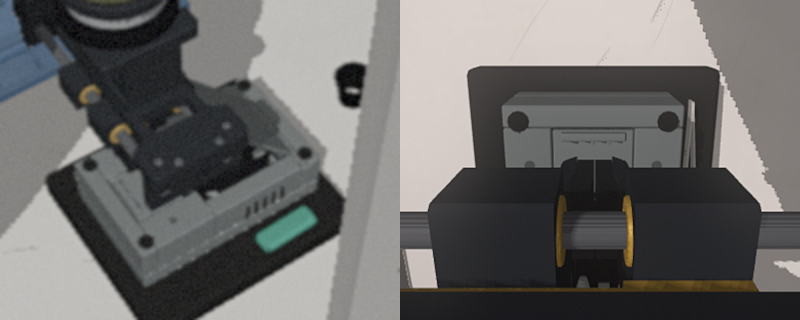

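The catch now stands at the front with no dark gap ahead of its ridge, at (590,137) in the right half. The lid is up behind the fingers. Next I push the lid over from underneath at its front.

>>> {"fn": "move_arm", "kwargs": {
  "motion": [
    [-15, 0, 0, 0, 0, 0, 1],
    [-30, 0, 0, 0, 0, 0, 1],
    [-42, 0, 0, 0, 0, 0, 1],
    [-52, 0, 0, 0, 0, 0, 1],
    [-60, 0, 0, 0, 0, 0, 1]
  ]
}}

```text
clock: 8.72
tool_pos: [0.5813, 0.1598, 0.1066]
eef_rot: [0.014, 1.0, 0.0, -0.0]
contact_force: [-0.4, 0.1, 0.3]
opening: 0.007
finger_force: 0.1
```

>>> {"fn": "move_arm", "kwargs": {
  "motion": [
    [-8, 0, 0, 0, 0, 0, 1],
    [-16, 0, 0, 0, 0, 0, 1],
    [-24, 0, 0, 0, 0, 0, 1],
    [-32, 0, 0, 0, 0, 0, 1],
    [-40, 0, 0, 0, 0, 0, 1]
  ]
}}

```text
clock: 9.35
tool_pos: [0.6214, 0.1587, 0.1068]
eef_rot: [0.014, 1.0, 0.0, 0.0]
contact_force: [-0.5, 0.3, 0.9]
opening: 0.007
finger_force: 0.0
```

>>> {"fn": "move_arm", "kwargs": {
  "motion": [
    [-5, 0, 0, 0, 0, 0, 1],
    [-10, 0, 0, 0, 0, 0, 1],
    [-15, 0, 0, 0, 0, 0, 1],
    [-19, 0, 0, 0, 0, 0, 1],
    [-19, 0, 0, 0, 0, 0, 1]
  ]
}}

```text
clock: 9.98
tool_pos: [0.6401, 0.1581, 0.1068]
eef_rot: [0.014, 1.0, 0.0, 0.0]
contact_force: [-0.2, -0.3, -0.2]
opening: 0.002
finger_force: 0.0
```

Run:
```python
from h import *
print(r.get_state()['contact_force'],r.get_state()['tool_pos'])
s=snap('scene');f=s['frame'][160:340,180:405]
cv2.imwrite('pics/s5.png',cv2.resize(f,None,fx=3,fy=3)[:,:,::-1])
```

```text
[-0.24667799 -0.31667339 -0.2368925 ] [0.64013176 0.15812765 0.10680262]
```

View pics/s5.png

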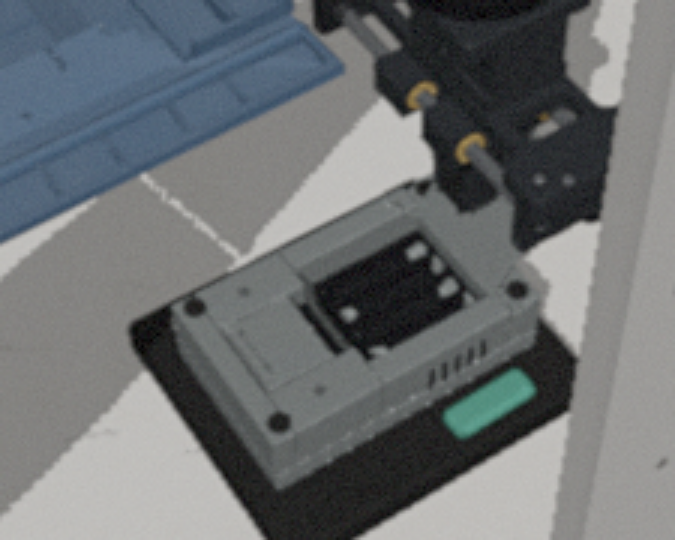

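The holder is open at about (390,300) and the lid is behind the fingers at (470,240). The catch is flush at the front. I'll back the arm off and check the lid.

>>> {"fn": "move_arm", "kwargs": {
  "motion": [
    [15, 0, 0, 0, 0, 0, 1],
    [45, 0, 0, 0, 0, 0, 1],
    [90, 0, -20, 0, 0, 0, 1],
    [140, 0, -50, 0, 0, 0, 1],
    [190, 0, -90, 0, 0, 0, 1]
  ]
}}

```text
clock: 10.65
tool_pos: [0.449, 0.1633, 0.1963]
eef_rot: [0.014, 1.0, -0.0, -0.001]
contact_force: [0.8, 1.5, 1.4]
opening: 0.004
finger_force: 0.0
```

>>> {"fn": "move_arm", "kwargs": {
  "motion": [
    [20, 0, -20, 0, 0, 0, 1],
    [30, 0, -20, 0, 0, 0, 1],
    [30, 0, -20, 0, 0, 0, 1]
  ]
}}

```text
clock: 11.02
tool_pos: [0.4209, 0.164, 0.2154]
eef_rot: [0.014, 1.0, -0.0, -0.0]
contact_force: [0.1, 0.6, 0.4]
opening: 0.006
finger_force: 0.0
```

Run:
```python
from h import *
print(r.get_state()['contact_force'],r.get_state()['tool_pos'])
s=snap('scene');f=s['frame'][160:340,180:405]
cv2.imwrite('pics/s6.png',cv2.resize(f,None,fx=3,fy=3)[:,:,::-1])
P=pts(s)[180:300,290:365].reshape(-1,3);q=P[(P[:,2]>.075)&(P[:,0]>.6)&(P[:,0]<.72)&(P[:,1]>.1)&(P[:,1]<.22)]
print(len(q),q.min(0),q.max(0),np.polyfit(q[:,0],q[:,2],1))
```

```text
[0.09929283 0.56664949 0.35768981] [0.42094538 0.16400156 0.21537586]
1511 [0.61300388 0.1221979  0.07505732] [0.68101247 0.19164027 0.1404156 ] [ 1.36779143 -0.79813063]
```

View pics/s6.png

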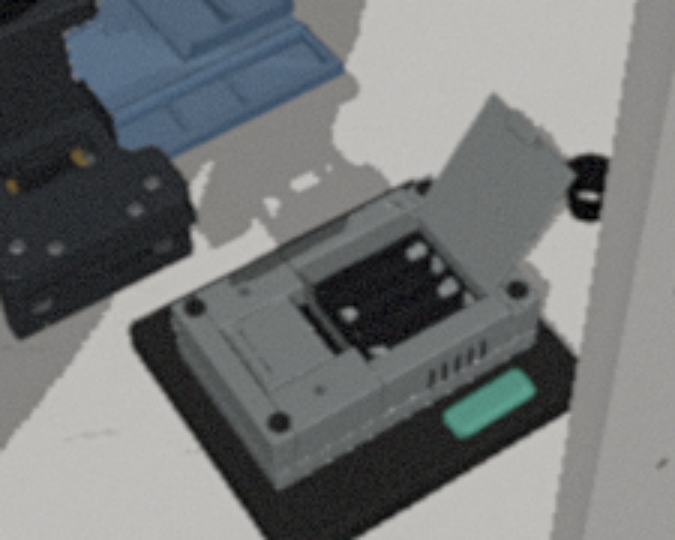

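The lid lies back at its stop: the fitted slope is 54°, or about 2.2 rad. The catch is forward and flush, and the putty and loupe have not moved.

```bash
python3 -c "
from h import *
print(finish_job())"
```

```text
the job is handed in; nothing more can be done
None
```

The job is handed in, with no verdict returned: the catch went to its front notch and looks flush, the lid lies back open at about 2.2 rad, and the arm is clear; the putty and loupe look unmoved, but I did not check the tweezers or tin at the end.

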